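Load the last specimen and hold the holder's cover home

TASK

Put the specimen that is still in the wooden tray into the empty pocket of the aluminium specimen holder, so that the row of four is complete, then fit the holder's cover plate over its two dowel pins: feel for them until the plate drops on. Press the cover down against the springs until it sits flush on the holder's end shoulders, and finish with the gripper still on it, holding it pressed home so that I can do up the clamp screws. Leave the other things on the bench alone.

Things in the scene. Friction and masses are not known exactly. Their poses are not given: they have to be found in the camera images.
- holder: Aluminium specimen holder fixed to the bench, 54 mm wide (x), 222 mm long (y), z up; origin at the centre of its underside, on the bench. Top face 24 mm high with four pockets in a row on the y axis. At both ends a shoulder (y = 74 to 98 mm either side, 30 mm high) with a dowel pin; outside it, 103 to 111 mm from the middle, a lug 18 mm wide (x), 42 mm high, with a clamp screw.
- cover: Cover plate, loose, starts flat on the bench; aluminium, 44 mm (x) by 196 mm (y), 6 mm thick, 0.16 to 0.26 kg; origin at the centre of its underside. Four 18 mm windows, a bar grip in the middle, and at both ends a block (y = 74 to 98 mm, 18 mm high) with a blind bore below. Fits either way round, its y along the holder's y. Underside 43 mm high on the pin tips, 36 dropped on, 30 pressed home.
- cover_grip (a point): Middle of the cover's black bar grip, 21 mm above the cover's underside. The grip is 36 mm along the cover's x, 14 mm thick along its y, and stands 6 to 36 mm above the underside: take it from above with the fingers closing along the cover's y. Pressing the cover home takes about 9 N, and more does no harm.
- cover_bore0 (a point): Mouth of the blind bore at the cover's +y end (86 mm from the middle), in the underside, not seen from above: slot, 9.6 mm across (x) by 12.6 mm (y), 14 mm deep. x, y, z as the cover's.
- cover_bore1 (a point): Mouth of the blind bore at the cover's -y end (86 mm from the middle), in the underside, not seen from above: round, 9.6 mm diameter, 14 mm deep. x, y, z as the cover's.
- pin0 (a point): Tip of the steel dowel pin on the holder's shoulder at y = +86 mm, 43 mm above the bench: diameter 8 mm, 13 mm tall, its last 3.5 mm narrowing to 3.6 mm.
- pin1 (a point): Tip of the like dowel pin at y = -86 mm.
- tray: Wooden specimen tray with a cork floor, fixed to the bench, 120 mm (x) by 90 mm (y); origin at the centre of its underside. The floor is 14 mm high, the rim round it 4 mm wide and 17 mm high. One specimen stands on it.
- pocket0 (a point): Middle of the floor of the holder's pocket at y = -55 mm: the top of its spring plunger when free, 14 mm above the bench. Round, 27.4 mm across, 10 mm deep; a specimen in it stands 12 mm proud. The plunger yields up to 8 mm (1.5 N at the top, 3 N at 6 mm down, where it is when the cover is home). The point stays put.
- pocket1 (a point): Middle of the floor of the holder's pocket at y = -23 mm: the top of its spring plunger when free, 14 mm above the bench. Round, 27.4 mm across, 10 mm deep; a specimen in it stands 12 mm proud. The plunger yields up to 8 mm (1.5 N at the top, 3 N at 6 mm down, where it is when the cover is home). The point stays put.
- pocket2 (a point): Middle of the floor of the holder's pocket at y = +23 mm: the top of its spring plunger when free, 14 mm above the bench. Round, 27.4 mm across, 10 mm deep; a specimen in it stands 12 mm proud. The plunger yields up to 8 mm (1.5 N at the top, 3 N at 6 mm down, where it is when the cover is home). The point stays put.
- pocket3 (a point): Middle of the floor of the holder's pocket at y = +55 mm: the top of its spring plunger when free, 14 mm above the bench. Round, 27.4 mm across, 10 mm deep; a specimen in it stands 12 mm proud. The plunger yields up to 8 mm (1.5 N at the top, 3 N at 6 mm down, where it is when the cover is home). The point stays put.
- mount0: Specimen mount: upright black resin disc, 25 mm diameter, 22 mm high, its lower edge chamfered by 2 mm, with a small metal sample in its top face; origin at the centre of its underside. The four are alike; three stand in pockets of the holder, and the one in the tray may be any of them.
- mount1: Specimen mount: upright black resin disc, 25 mm diameter, 22 mm high, its lower edge chamfered by 2 mm, with a small metal sample in its top face; origin at the centre of its underside. The four are alike; three stand in pockets of the holder, and the one in the tray may be any of them.
- mount2: Specimen mount: upright black resin disc, 25 mm diameter, 22 mm high, its lower edge chamfered by 2 mm, with a small metal sample in its top face; origin at the centre of its underside. The four are alike; three stand in pockets of the holder, and the one in the tray may be any of them.
- mount3: Specimen mount: upright black resin disc, 25 mm diameter, 22 mm high, its lower edge chamfered by 2 mm, with a small metal sample in its top face; origin at the centre of its underside. The four are alike; three stand in pockets of the holder, and the one in the tray may be any of them.
- objective: Bystander: microscope objective standing upright, steel, 29 mm diameter, 46 mm high; origin at the centre of its underside.
- bottle: Bystander: small amber oil bottle, 34 mm diameter, 68 mm high; origin at the centre of its underside.
- driver: Bystander: screwdriver lying beyond the holder, 150 mm long along its x axis, handle to -x.

How it is judged:
On the way, in this order (a step that is already met when the one before it is completed fails the run):
1. all four specimens stand in the holder's pockets ((horizontal distance between mount0 and pocket0 below 0.003 m or horizontal distance between mount0 and pocket1 below 0.003 m or horizontal distance between mount0 and pocket2 below 0.003 m or horizontal distance between mount0 and pocket3 below 0.003 m) and z of mount0 in the frame of holder between 0.004 and 0.017 m and angle between each of mount0, mount1, mount2, mount3's own z axis and vertical below 0.12 rad and (horizontal distance between mount1 and pocket0 below 0.003 m or horizontal distance between mount1 and pocket1 below 0.003 m or horizontal distance between mount1 and pocket2 below 0.003 m or horizontal distance between mount1 and pocket3 below 0.003 m) and z of mount1 in the frame of holder between 0.004 and 0.017 m and (horizontal distance between mount2 and pocket0 below 0.003 m or horizontal distance between mount2 and pocket1 below 0.003 m or horizontal distance between mount2 and pocket2 below 0.003 m or horizontal distance between mount2 and pocket3 below 0.003 m) and z of mount2 in the frame of holder between 0.004 and 0.017 m and (horizontal distance between mount3 and pocket0 below 0.003 m or horizontal distance between mount3 and pocket1 below 0.003 m or horizontal distance between mount3 and pocket2 below 0.003 m or horizontal distance between mount3 and pocket3 below 0.003 m) and z of mount3 in the frame of holder between 0.004 and 0.017 m), for 0.2 s.
2. the cover has dropped over both dowel pins (horizontal distance between cover and holder below 0.003 m and angle between the y axis of cover and the y axis of holder, either way round below 0.04 rad and z of cover in the frame of holder below 0.0385 m and angle between cover's own z axis and vertical below 0.05 rad), for 0.1 s.
At the end, for the whole second after the job is handed in: The cover is on both pins (middle within 3 mm, axes within 0.04 rad), its underside at most 2 mm above the shoulders and level within 0.03 rad, held still there by the fingers (over 3 N); all four specimens upright in the four pockets (within 3 mm), pressed down at least 3.5 mm (horizontal distance between cover and holder below 0.003 m and angle between the y axis of cover and the y axis of holder, either way round below 0.04 rad and z of cover in the frame of holder below 0.032 m and angle between cover's own z axis and vertical below 0.03 rad and (horizontal distance between mount0 and pocket0 below 0.003 m or horizontal distance between mount0 and pocket1 below 0.003 m or horizontal distance between mount0 and pocket2 below 0.003 m or horizontal distance between mount0 and pocket3 below 0.003 m) and z of mount0 in the frame of holder between 0.004 and 0.0105 m and angle between each of mount0, mount1, mount2, mount3's own z axis and vertical below 0.12 rad and (horizontal distance between mount1 and pocket0 below 0.003 m or horizontal distance between mount1 and pocket1 below 0.003 m or horizontal distance between mount1 and pocket2 below 0.003 m or horizontal distance between mount1 and pocket3 below 0.003 m) and z of mount1 in the frame of holder between 0.004 and 0.0105 m and (horizontal distance between mount2 and pocket0 below 0.003 m or horizontal distance between mount2 and pocket1 below 0.003 m or horizontal distance between mount2 and pocket2 below 0.003 m or horizontal distance between mount2 and pocket3 below 0.003 m) and z of mount2 in the frame of holder between 0.004 and 0.0105 m and (horizontal distance between mount3 and pocket0 below 0.003 m or horizontal distance between mount3 and pocket1 below 0.003 m or horizontal distance between mount3 and pocket2 below 0.003 m or horizontal distance between mount3 and pocket3 below 0.003 m) and z of mount3 in the frame of holder between 0.004 and 0.0105 m and contact force between the fingers and cover above 3 N and linear speed of cover below 0.02 m/s); the arm keeps its last pose, push and grip.
It fails at once if the loose objective is shifted by more than 25 mm or knocked over (distance of objective from where it was at the start of the episode above 0.025 m or angle between objective's own z axis and vertical above 0.5 rad).
It fails at once if the oil bottle is shifted by more than 25 mm or knocked over (distance of bottle from where it was at the start of the episode above 0.025 m or angle between bottle's own z axis and vertical above 0.5 rad).
It fails at once if the screwdriver is shifted by more than 25 mm (distance of driver from where it was at the start of the episode above 0.025 m).
It also fails if it takes over 58 s, if anything falls off the work surface, if the arm or the gripper's body presses on something with over 40 N, if the wrist force passes 120 N, or if a joint passes its speed limit or range.

ROBOT

A 7-joint arm with a two-finger parallel gripper is mounted at the origin on the work surface. World frame = base frame: x ahead of the robot, y to its left, z up, the work surface at z = 0. Lengths are in m, angles in rad, forces in N, time in s.
With the tool pointing down it reaches from about 0.4 to 0.875 m from the base axis. Payload 19.3 kg.
Tool frame: the origin (TCP) lies on the centre line of the jaws, within the pads' length; the fingertips stand 19 mm ahead of it and the grasp point (between the pads) is the TCP; z points along the fingers, y is the line along which they close (so a half turn about z gives the same grasp; the last joint's range is limited). The gripper opens to 85 mm and grips with 20 to 120 N. Pads are 22 mm wide; open, the fingers measure 114 mm over their backs; the gripper's body (76 mm by 85 mm) begins 54 mm behind the grasp point. The pads swing forward as they close: fully open they stand 13 mm farther back than shut.
Start: joints at [1.068, 0.521, -0.036, 1.599, 0.021, 1.021, -0.113], TCP at [0.262, -0.567, 0.228] pointing down, gripper open.
Joint ranges: [-2.91, 2.91], [-0.3, 2.13], [-1.5, 1.42], [0.17, 2.43], [-1.26, 4.41], [0.16, 1.93], [-2.52, 2.52]. Speed limits (rad/s): [1.89, 1.89, 2.39, 2.39, 3.01, 3.01, 3.01].

INTERFACE

Orientations are given as a rotation vector (axis times angle).
In Python, from rig import manip, status, get_image gives the robot as it stands (manip), with the cameras as plain functions and the readings (status). Calls block until the motion is done:
- manip.move_ptp(position, orientation): joint-space move of the TCP to a pose.
- manip.servo_line(position, ori=None, rate=0.15): straight line of the TCP; ori=None keeps the orientation; rate is the mean speed in m/s.
- manip.movej(angles): joint-space move.
- manip.grip(opening, effort=None): finger opening in m; effort is the grip in N (None keeps the last); returns when the fingers have stopped.
- manip.wait(seconds).
- manip.inverse_kinematics(position, orientation): joint angles nearest the present ones, or None.
- get_image(name): name is "scene" or "top" or "wrist"; returns a dict with "img" (480x640x3 uint8, red, green, blue), "vertical_fov" (degrees; the focal length in pixels is half the picture's height over the tangent of half this angle, whatever the lens; pixels are square), "cx", "cy" (the principal point, pixels), "distortion" ([k1, k2, p1, p2, k3] as OpenCV has them; the pictures are not rectified), "position" and "rotation" of the camera in the world. Camera axes: x right, y down, z forward; pixel columns grow to the right and rows downward; lengths in m; the calibration is good to about 2 mm. A picture is of the moment at which its call begins. There is no depth.
A pose or a line that the arm cannot do raises manip.Unreachable and nothing moves.
- manip.close_job(): hands the job in; it is judged then, once.
Readings, each from a call of its own:
- status.current_time_s(): time.
- status.current_joint_positions(): joint angles.
- status.current_joint_velocities(): joint speeds.
- status.current_tau(): joint torques, N m.
- status.current_eef_pos(): TCP position.
- status.current_eef_rot(): TCP orientation.
- status.current_wrist_force(): force on the tool from outside, world axes, zero at the start.
- status.current_wrist_torque(): the same for the moment, N m.
- status.current_opening(): finger opening in m.
- status.current_grasp_force(): force on a finger pad.
Only numpy, scipy, OpenCV 4.12 (cv2) and the standard library are available. Lean on these libraries where they do the work, as an engineer would, in place of code of your own. Each camera call takes 0.05 s, during which the arm holds its last target. There are 200 camera calls.

## Working session

There is one attempt and no reset: what is moved stays moved. The work goes in short steps, each a Python script; the robot and the scene stay as the last script left them, time stands still between calls to the robot, and variables do not carry over. Pictures are saved under pics/ and viewed, at most 13 in all, crops included, and the job is handed in when it is done.

```bash
mkdir -p pics; ls; cat > h.py <<'E'
import numpy as np, cv2
from rig import manip, status, get_image
from scipy.spatial.transform import Rotation as R
def snap(n,f=None):
    d=get_image(n)
    if f: cv2.imwrite('pics/'+f,d['img'][:,:,::-1])
    return d
def K(d):
    f=240/np.tan(np.radians(d['vertical_fov'])/2)
    return np.array([[f,0,d['cx']],[0,f,d['cy']],[0,0,1.]])
def ray(d,px,z):
    p=cv2.undistortPoints(np.array(px,float).reshape(-1,1,2),K(d),np.array(d['distortion'],float)).reshape(-1,2)
    v=np.c_[p,np.ones(len(p))]@rot(d).T
    c=np.array(d['position'])
    return c+v*((z-c[2])/v[:,2])[:,None]
def rot(d):
    r=np.array(d['rotation'],float)
    return r if r.shape==(3,3) else R.from_rotvec(r).as_matrix()
def down(yaw): # tool y axis at world yaw, z down
    y=np.array([np.cos(yaw),np.sin(yaw),0]); z=np.array([0,0,-1.])
    return R.from_matrix(np.c_[np.cross(y,z),y,z]).as_rotvec()
E
python3 - <<'E'
from h import *
for n in('scene','top','wrist'):
    d=snap(n,n+'0.png'); print(n,d['vertical_fov'],d['cx'],d['cy'],d['distortion'],d['position'],d['rotation'])
print(status.current_eef_rot(),status.current_wrist_force(),status.current_time_s())
E
```

```text
pics
rig.py
scene 54.0701383150966 318.7707904518184 243.46002359244335 [0.02208946 0.         0.         0.         0.        ] [ 0.9812454  -0.68824757  0.64595612] [-2.17059559 -0.54630432  0.29301875]
top 53.633030078921664 319.19270214819426 237.7059233446207 [0.01947957 0.         0.         0.         0.        ] [ 0.36025971 -0.00150189  1.24746725] [-2.13396748  2.08804576 -0.21746328]
wrist 64.81936934605656 319.9715614985483 236.9955823614389 [-0.0238417  0.         0.         0.         0.       ] [ 0.32160605 -0.54015633  0.37397873] [ 2.45482986 -1.57048538 -0.20904712]
[-3.06754670e+00 -6.74372064e-01  3.91779196e-04] [ 0.20823562 -0.19641013  0.18728212] 0.15
```

View pics/top0.png

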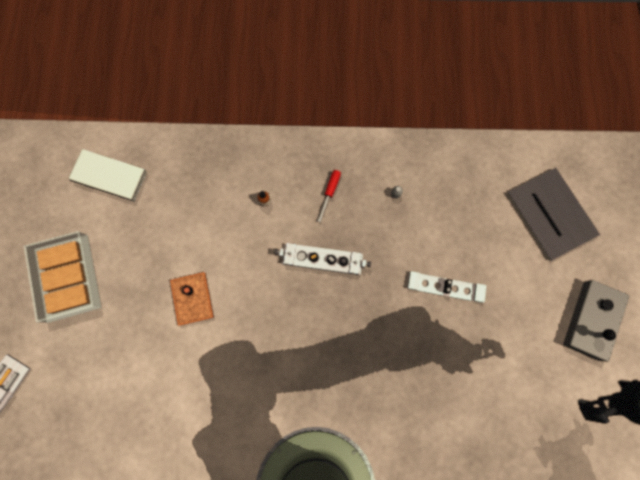

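View pics/scene0.png

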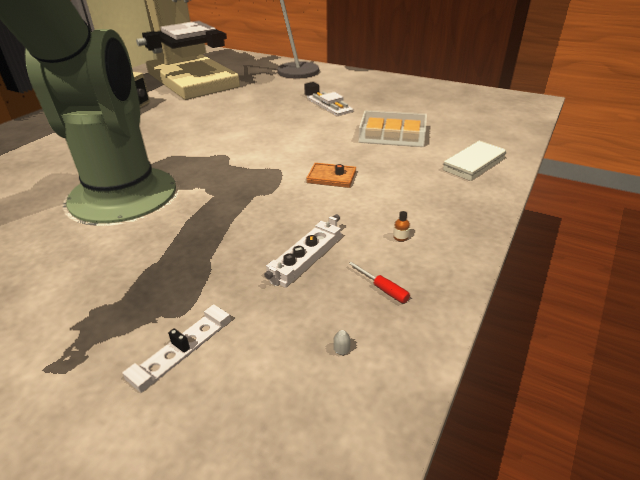

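Top view: the specimen in the tray is at about (187,290). The holder runs (273,252) to (370,265) with its empty pocket at about (302,256), and the cover's grip is at about (447,286). The objective, bottle and driver lie beyond the holder. Next I take rough positions and closer wrist views.

```bash
python3 - <<'E'
from h import *
d=snap('top')
m=ray(d,[(187,290)],.036)[0]; h=ray(d,[(273,252),(370,265)],.04); hp=ray(d,[(302,256)],.024)[0]; c=ray(d,[(447,286),(408,280),(486,294)],.02)
ha=h[0]-h[1]; ca=c[1]-c[2]
print(m,h,hp,c, np.arctan2(ha[1],ha[0]),np.arctan2(ca[1],ca[0]))
# camera offset in tool frame
w=snap('wrist'); p=status.current_eef_pos(); Rt=R.from_rotvec(status.current_eef_rot())
print(Rt.inv().apply(np.array(w['position'])-p)); print((Rt.inv()*R.from_rotvec(w['rotation'])).as_matrix().round(3))
yaw=np.arctan2(ha[1],ha[0])
for nm,q,yy in(('hold',h.mean(0),yaw),('cov',c[0],yaw),('tray',m,yaw)):
    for a in(yy,yy-np.pi):
        s=manip.inverse_kinematics([q[0]-.03,q[1],.24],down(a)); print(nm,a,None if s is None else np.round(s,2))
E
```

```text
[0.47195856 0.33721396 0.036     ] [[ 0.57405553  0.1223452   0.04      ]
 [ 0.54560979 -0.12803484  0.04      ]] [0.56792783 0.04782974 0.024     ] [[ 0.49832228 -0.3287572   0.02      ]
 [ 0.5116038  -0.22849378  0.02      ]
 [ 0.48002776 -0.42797338  0.02      ]] 1.4576711161498774 1.4138068498798275
[ 0.06542469  0.00034834 -0.14592125]
[[-0.    -0.966 -0.259]
 [ 1.    -0.    -0.001]
 [ 0.001 -0.259  0.966]]
hold 1.4576711161498774 [ 0.48  0.45 -0.79  1.81  0.37  1.03  1.01]
hold -1.6839215374399157 [ 0.07  0.36 -0.23  1.83  0.1   0.96 -1.89]
cov 1.4576711161498774 [ 1.    0.5  -0.7   1.7   0.36  1.07  1.65]
cov -1.6839215374399157 [ 0.49  0.43  0.03  1.73 -0.01  0.98 -1.16]
tray 1.4576711161498774 [ 0.03  0.65 -1.18  1.73  0.64  1.21  0.13]
tray -1.6839215374399157 [-1.04  0.42  0.38  1.79 -0.19  0.97 -2.26]
```

View pics/wrist0.png

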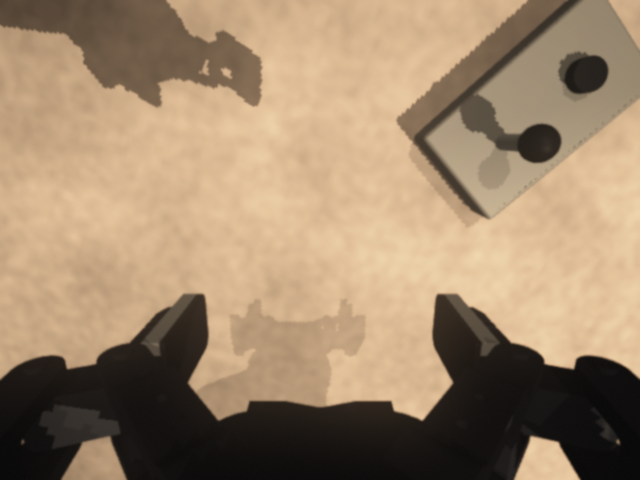

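```bash
python3 - <<'E'
from h import *
import pickle
out={}
def go(nm,q,yaw,k=.015,z=.24):
    tx=np.array([-np.sin(yaw),np.cos(yaw)])
    manip.move_ptp([*(np.array(q)+k*tx),z],down(yaw)); manip.wait(.15)
    out[nm]=snap('wrist',nm+'.png'); print(nm,status.current_time_s(),status.current_eef_pos())
go('cov',[.498,-.329],-1.70)
go('hold',[.560,-.003],-1.684)
go('tray',[.472,.337],-.11)
pickle.dump(out,open('v.pkl','wb'))
a=[out[k]['img'][:,:,::-1] for k in('cov','hold','tray')]
cv2.imwrite('pics/mont.png',np.vstack([a[0][60:330],a[1][60:330]]))
E
```

```text
cov 1.75 [ 0.51227796 -0.3318563   0.23999759]
hold 3.2083 [ 0.57493971 -0.00587518  0.23997586]
tray 4.7917 [0.47419886 0.35110521 0.23997649]
```

View pics/mont.png

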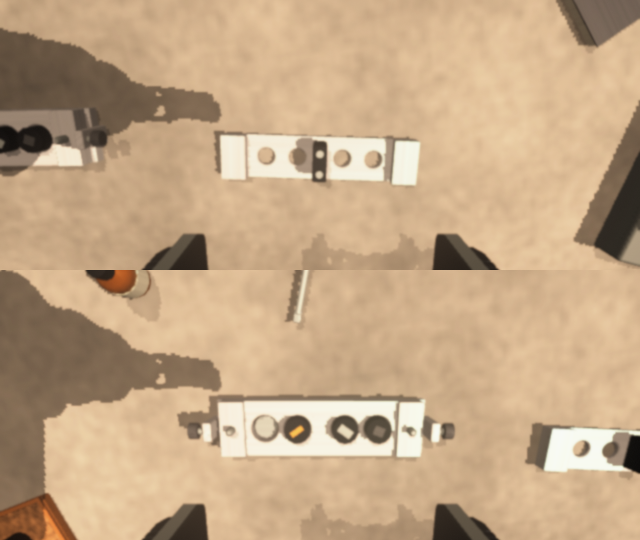

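View pics/tray.png

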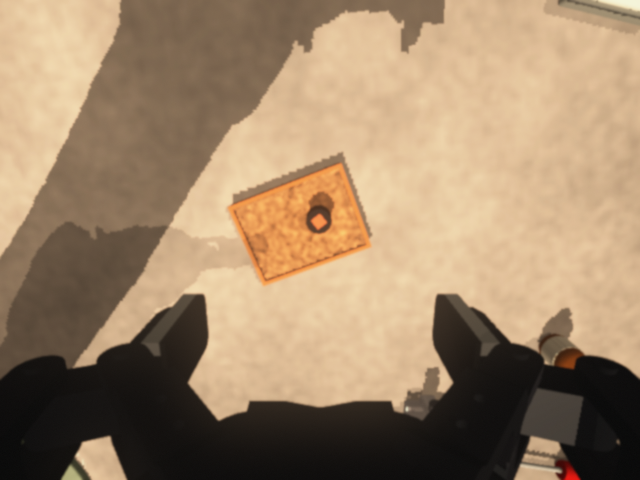

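The cover's blocks are at (233,218) and (406,222), with its grip at (319,221). The holder's pins are at about (230,221) and (408,221), with the empty pocket at (265,218). The specimen in the tray is at (319,219). I enlarge these to pick the features accurately.

```bash
python3 - <<'E'
import cv2,numpy as np
a=cv2.imread('pics/cov.png')[180:260,190:456]; b=cv2.imread('pics/hold.png')[178:278,180:446]
r=lambda x:cv2.resize(x,None,fx=3,fy=3,interpolation=cv2.INTER_CUBIC)
cv2.imwrite('pics/zoom.png',np.vstack([r(a),r(b)]))
E
```

```text
(no output)
```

View pics/zoom.png

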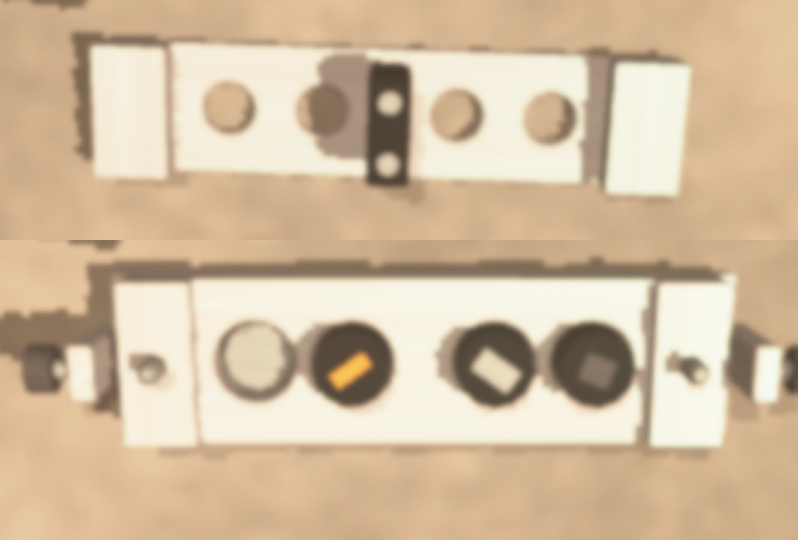

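```bash
cat > meas.py <<'E'
from h import *
def rect(d,box,z,thr=170,op=15):
    x0,y0,x1,y1=box; im=d['img'].astype(int)
    m=np.zeros((480,640),np.uint8); m[y0:y1,x0:x1]=(im.min(2)>thr)[y0:y1,x0:x1]*255
    m=cv2.morphologyEx(m,cv2.MORPH_CLOSE,np.ones((7,7)))
    m=cv2.resize(m,None,fx=1,fy=1); m=cv2.morphologyEx(m,cv2.MORPH_OPEN,np.ones((op,op)))
    c=max(cv2.findContours(m,0,cv2.CHAIN_APPROX_NONE)[0],key=cv2.contourArea)
    p=ray(d,c.reshape(-1,2),z)[:,:2]
    (cx,cy),s,a=cv2.minAreaRect((p*1000).astype(np.float32))
    b=cv2.boxPoints(((cx,cy),s,a)); e=[b[1]-b[0],b[2]-b[1]]; e=max(e,key=np.linalg.norm); e=e*np.sign(e[1])
    return np.array([cx,cy])/1000,np.arctan2(e[1],e[0]),sorted(s)
def dark(d,box,z,thr,val=None):
    x0,y0,x1,y1=box; m=np.zeros((480,640),np.uint8)
    m[y0:y1,x0:x1]=(d['img'].max(2)<thr)[y0:y1,x0:x1]*255
    return [( *cv2.minEnclosingCircle(c),ray(d,[cv2.minEnclosingCircle(c)[0]],z)[0]) for c in cv2.findContours(m,0,cv2.CHAIN_APPROX_NONE)[0] if cv2.contourArea(c)>60]
E
python3 - <<'E'
from meas import *
import pickle
v=pickle.load(open('v.pkl','rb'))
for t in(150,170,190): 
    print('H',rect(v['hold'],(205,180,440,290),.030,t)); print('C',rect(v['cov'],(200,180,430,260),.018,t))
pk=lambda d,o,L,z:ray(d,[(o[0]+(u+.5)/3-.5,o[1]+(w+.5)/3-.5) for u,w in L],z)[:,:2]
def show(n,q):
    y=(q[0]+q[1]-q[2]-q[3]); print(n,q.mean(0),np.arctan2(y[1],y[0]),np.linalg.norm(y)/2,np.linalg.norm(q[0]-q[1]),np.linalg.norm(q[2]-q[3]))
show('Hc',pk(v['hold'],(180,98+0),[(0,0)]*4,.03)) if 0 else None
show('Hc',pk(v['hold'],(180,178),[(115,43),(125,205),(733,43),(722,206)],.03))
show('Cc',pk(v['cov'],(190,180),[(91,46),(94,178),(690,65),(680,194)],.018))
print('grip',pk(v['cov'],(190,180),[(389,103),(388,164),(388,124)],.036))
print('pins',pk(v['hold'],(180,178),[(153,131),(700,134)],.043), 'mounts',pk(v['hold'],(180,178),[(352,123),(494,123),(593,123)],.036),'pocket',pk(v['hold'],(180,178),[(257,120)],.024))
for t in(70,90): 
    print(dark(v['tray'],(295,205,345,240),.036,t)); print(dark(v['hold'],(270,200,400,245),.036,t))
E
```

```text
H (array([0.55500665, 0.04419   ]), np.float32(1.4567273), [81.313232421875, 133.95721435546875])
C (array([ 0.50974835, -0.25425591]), np.float32(1.4388908), [45.73036193847656, 46.235572814941406])
H (array([0.57009058, 0.0570326 ]), np.float32(1.4544423), [54.22111511230469, 69.89524841308594])
C (array([ 0.50961505, -0.25175125]), np.float32(3.009504), [39.12773513793945, 42.71635437011719])
H (array([0.57159711, 0.07369927]), np.float32(3.024807), [35.865562438964844, 51.30856704711914])
C (array([ 0.50925076, -0.25075455]), np.float32(3.0091975), [37.096466064453125, 41.736732482910156])
Hc [ 0.56228316 -0.00572321] 1.454425403471646 0.19533349744744002 0.05328648335529603 0.05361153738152099
Cc [ 0.4963648  -0.32955051] 1.4097110553165764 0.19712135067755865 0.04479763528689396 0.04407340090921811
grip [[ 0.50628768 -0.3308194 ]
 [ 0.48667582 -0.32790326]
 [ 0.49962583 -0.32961941]]
pins [[ 0.57314982  0.07757112]
 [ 0.55264724 -0.09089177]] mounts [[ 0.56706503  0.0165134 ]
 [ 0.56190248 -0.02798499]
 [ 0.55830873 -0.05902928]] pocket [[0.56913189 0.04822576]]
[]
[]
[((318.29998779296875, 214.5), 10.312240600585938, array([0.47220183, 0.34431691, 0.036     ]))]
[((376.8143005371094, 218.8142852783203), 12.782233238220215, array([ 0.55822268, -0.05852967,  0.036     ])), ((343.9285583496094, 218.64285278320312), 12.529670715332031, array([ 0.5619695 , -0.02760669,  0.036     ])), ((297.0, 218.75), 12.412291526794434, array([0.56698508, 0.01652396, 0.036     ]))]
```

```bash
python3 - <<'E'
from meas import *
import pickle
v=pickle.load(open('v.pkl','rb'))
d=v['tray']; im=d['img'].max(2)
print(im[198:242,319]); print(im[220,298:342])
for px in [(319,219),(319,220)]: print(ray(d,[px],.036))
print(ray(d,[(306,219),(332,219)],.036))
E
```

```text
[151 147 143 141 142 141 128 105  84  77  77  82  87  89  99 141 205 238
 246 248 248 248 248 248 248 248 248 248 245 235 203 152 110  97 113 167
 225 242 244 242 238 236 234 233]
[224 214 209 205 204 205 198 177 140 106  93 101 136 191 231 244 247 248
 248 248 248 248 248 248 247 244 234 204 153 110  91  92 115 169 223 239
 241 240 240 241 242 243 243 244]
[[0.47236614 0.33992898 0.036     ]]
[[0.4722564  0.33896679 0.036     ]]
[[0.46014106 0.34131779 0.036     ]
 [0.48459188 0.33854107 0.036     ]]
```

```bash
python3 - <<'E'
from h import *
yaw=-.1164; o=down(yaw); m=(.4716,.3392); p=(.5688,.0487)
manip.grip(.055,40)
manip.move_ptp([*m,.09],o); manip.servo_line([*m,.044],rate=.12)
manip.grip(0,40); print('grip',status.current_opening(),status.current_grasp_force())
manip.servo_line([*m,.075],rate=.15); print(status.current_opening(),status.current_wrist_force())
manip.move_ptp([*p,.075],o); manip.wait(.1); f0=np.array(status.current_wrist_force())
for z in(.062,.056,.052,.048,.046,.0445):
    manip.servo_line([*p,z],rate=.06); f=np.array(status.current_wrist_force())-f0; print(z,f.round(1),status.current_eef_pos().round(4) if hasattr(status.current_eef_pos(),'round') else '')
    if np.linalg.norm(f)>8: break
print(status.current_time_s(),status.current_opening())
E
```

```text
grip -0.0001500947483034396 0.0
-8.048356842184969e-05 [-0.79355261  0.90187248  0.29409772]
0.062 [-0.7 -0.4  0.5] [0.5684 0.049  0.0615]
0.056 [-0.9  0.2  0.4] [0.5686 0.0487 0.0556]
0.052 [-0.4  1.   0.1] [0.5687 0.0487 0.0518]
0.048 [-0.9  0.4  0.4] [0.5687 0.0487 0.0478]
0.046 [-0.7 -0.2 -0.1] [0.5688 0.0487 0.0459]
0.0445 [-0.8  0.6  1.2] [0.5688 0.0487 0.0444]
10.2 0.00023125768960186315
```

The gripper closed on nothing, so I look at the tray again.

```bash
python3 - <<'E'
from h import *
manip.servo_line([.5688,.0487,.1],rate=.25); manip.grip(.055,40)
y=-.1164
manip.move_ptp([.472,.334+.015,.20],down(y)); manip.wait(.15)
d=snap('wrist','tray2.png'); s=snap('scene')
import pickle; pickle.dump(d,open('t2.pkl','wb')); print(status.current_time_s())
a=cv2.resize(d['img'][150:300,220:420,::-1],None,fx=4,fy=4); cv2.imwrite('pics/t2z.png',a)
E
```

```text
12.6417
```

View pics/t2z.png

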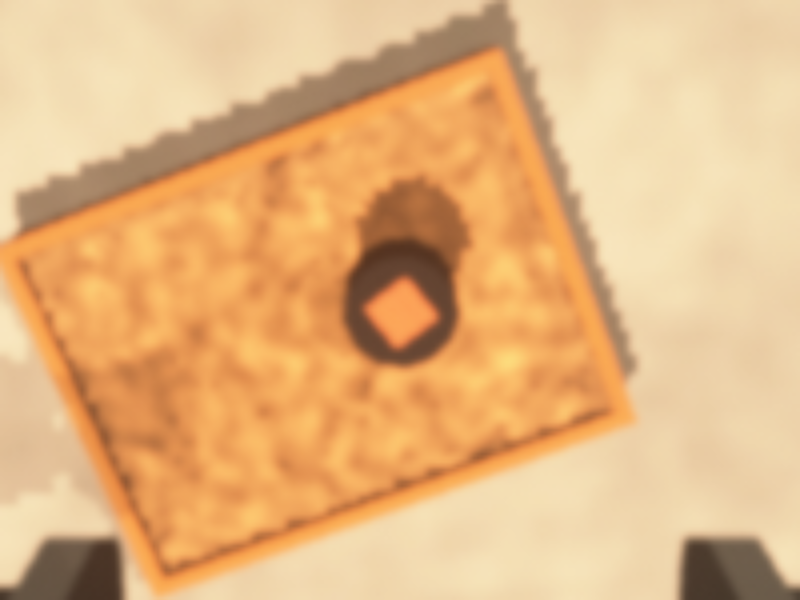

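The specimen still stands in the tray, undisturbed, with its top centre at zoom (401,309). I re-measure it and check the result against the tray's size.

```bash
python3 - <<'E'
from h import *
import pickle
d=pickle.load(open('t2.pkl','rb'))
P=lambda L,z:ray(d,[(220+(u+.5)/4-.5,150+(w+.5)/4-.5) for u,w in L],z)[:,:2]
print('m',P([(401,309)],.036)); q=P([(2,243),(500,48),(633,421),(162,592)],.017)
print(q,q.mean(0),[np.linalg.norm(q[i]-q[i-1]) for i in range(4)])
print('eef',status.current_eef_pos(),d['position'],status.current_opening())
# project TCP & tip (closed) into image
K_=K(d); Rm=rot(d).T; 
for z in(.2,.181): print(cv2.projectPoints(np.array([[.472,.349,z]]),Rm,-Rm@np.array(d['position']).reshape(3,1) if 0 else cv2.Rodrigues(Rm)[0] if 0 else -Rm@np.array(d['position']),K_,np.array(d['distortion']))[0] if 0 else (K_@(Rm@(np.array([.472,.349,z])-d['position'])))/ (Rm@(np.array([.472,.349,z])-d['position']))[2])
E
```

```text
m [[0.47166074 0.33857363]]
[[0.38528547 0.35942334]
 [0.4989367  0.38848045]
 [0.52053128 0.30168587]
 [0.40712637 0.27270716]] [0.45296996 0.33057421] [np.float64(0.08942438569931095), np.float64(0.11730693590451946), np.float64(0.0894406224781348), np.float64(0.11704888193033103)]
eef [0.47250922 0.34814648 0.19972098] [0.48048109 0.41254733 0.34549335] 0.05493573528033186
[317.73573809 294.91635366   1.        ]
[317.95657336 278.22212235   1.        ]
```

```bash
python3 - <<'E'
from h import *
yaw=-.1164; o=down(yaw); m=(.4716,.3389); p=(.5688,.0487)
manip.move_ptp([*m,.07],o)
for z in(.041,.037,.034):
    manip.servo_line([*m,z],rate=.12); manip.wait(.1); print(status.current_eef_pos())
    manip.grip(0,40); w=status.current_opening(); print('grip',z,w,status.current_grasp_force())
    if w>.015: break
    manip.grip(.055)
snap('scene','g.png'); d=snap('wrist')
manip.servo_line([*m,.075],rate=.15); print(status.current_opening(),status.current_wrist_force(),status.current_time_s())
s=snap('scene','g2.png')
a=cv2.imread('pics/g.png')[100:250,260:420]; b=cv2.imread('pics/g2.png')[100:250,260:420]
cv2.imwrite('pics/gz.png',cv2.resize(np.hstack([a,b]),None,fx=2.5,fy=2.5,interpolation=cv2.INTER_CUBIC))
E
```

```text
[0.47214705 0.33941984 0.04221951]
grip 0.041 -5.569925722891763e-05 0.0
[0.47156732 0.33890492 0.03692645]
grip 0.037 -0.00043532044231315534 0.0
[0.47157218 0.33891763 0.03392951]
grip 0.034 -6.850557242328874e-06 0.0
0.055137413447597323 [-0.17282105 -0.00228772  0.04633764] 18.3417
```

View pics/gz.png

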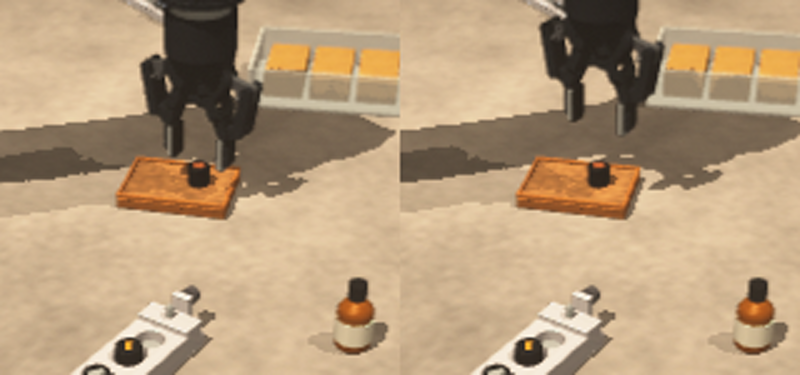

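The fingers come down behind the specimen as this camera sees it: tips at zoom (172,155) and (223,168), specimen top at (200,165). I measure the offset.

```bash
python3 - <<'E'
from h import *
d=snap('scene')
P=lambda L,z:ray(d,[(260+u/2.5,100+w/2.5) for u,w in L],z)
print('mount',P([(200,166)],.036))
for z in(.015,.02,.03,.04): print(z,P([(173,155),(224,168)],z).round(4).tolist())
print('tips raised',[P([(574,120) if 0 else (174,120),(225,134)],z).round(4).tolist() for z in(.056,.064,.07)])
def proj(X):
    Rm=rot(d).T; return cv2.projectPoints(np.array([X],float),cv2.Rodrigues(Rm)[0],-Rm@np.array(d['position']),K(d),np.array(d['distortion']))[0].ravel()
e=status.current_eef_pos();Rt=R.from_rotvec(status.current_eef_rot()); print(e,Rt.as_matrix().round(3))
for s in(-.0275,.0275):
  for l in(0,.015): 
    q=proj(e+Rt.apply([0,s,l])); print(s,l,((q-[260,100])*2.5).round(0))
print(status.current_joint_positions())
E
```

```text
mount [[0.47306107 0.33759931 0.036     ]]
0.015 [[0.4162, 0.3825, 0.015], [0.4816, 0.3809, 0.015]]
0.02 [[0.4207, 0.374, 0.02], [0.4856, 0.3724, 0.02]]
0.03 [[0.4297, 0.3571, 0.03], [0.4935, 0.3554, 0.03]]
0.04 [[0.4386, 0.3401, 0.04], [0.5014, 0.3385, 0.04]]
tips raised [[[0.4149, 0.3877, 0.056], [0.4811, 0.3823, 0.056]], [[0.4226, 0.3731, 0.064], [0.4879, 0.3678, 0.064]], [[0.4284, 0.3621, 0.07], [0.493, 0.3569, 0.07]]]
[0.47141624 0.33864932 0.07462531] [[ 0.116  0.993 -0.   ]
 [ 0.993 -0.116 -0.   ]
 [-0.    -0.    -1.   ]]
-0.0275 0 [178. 126.]
-0.0275 0.015 [178. 139.]
0.0275 0 [221. 139.]
0.0275 0.015 [221. 152.]
[-0.43254612  0.68446784 -0.41864054  1.81947003  0.39930577  0.72241209
 -1.18768463]
```

The wrist and scene views agree. At 55 mm opening the fingertips stand about 8 mm behind the reported TCP, so the true grasp point is roughly 19 mm above the reported one. I correct for that and grasp lower.

```bash
python3 - <<'E'
from h import *
yaw=-.1164; o=down(yaw); m=(.4716,.3388); p=(.5688,.0487)
f0=np.array(status.current_wrist_force())
manip.servo_line([*m,.022],rate=.12); manip.wait(.1); print(status.current_eef_pos(),np.array(status.current_wrist_force())-f0)
manip.grip(0,40); w=status.current_opening(); print('grip',w,status.current_grasp_force())
if w>.015:
    manip.servo_line([*m,.065],rate=.2); print(status.current_opening(),status.current_wrist_force())
    manip.move_ptp([*p,.065],o); manip.wait(.15); f0=np.array(status.current_wrist_force()); d=snap('wrist','held.png')
    for z in(.038,.034,.031,.028,.026,.024):
        manip.servo_line([*p,z],rate=.06); manip.wait(.05); f=np.array(status.current_wrist_force())-f0; print(z,f.round(1),status.current_eef_pos().round(4))
        if np.linalg.norm(f)>6: break
print(status.current_time_s(),status.current_opening())
E
```

```text
[0.47193766 0.33911431 0.02268249] [-0.71828982  0.84445397  0.97648391]
grip 0.022095166305463036 38.874588422477245
0.02236465757092207 [-0.20684731 -0.59234807 -0.80421911]
0.038 [ 0.9 -0.3  1.1] [0.5689 0.0488 0.0381]
0.034 [ 1.2 -0.7  0.2] [0.5688 0.0487 0.034 ]
0.031 [ 0.  -0.6  0.5] [0.5688 0.0487 0.0309]
0.028 [ 0.5 -0.3  0.8] [0.5687 0.0487 0.0279]
0.026 [ 0.9  0.5 -0. ] [0.5688 0.0487 0.026 ]
0.024 [0.2 0.2 1. ] [0.5687 0.0487 0.0239]
23.4083 0.02189216365842191
```

The grip read 22 mm on a 25 mm disc, with no force on the way down. I check the pose before letting go.

```bash
python3 - <<'E'
from h import *
s=snap('scene')['img'][190:300,250:370,::-1]; w=cv2.imread('pics/held.png')[180:290,260:380]
cv2.imwrite('pics/p2.png',cv2.resize(np.hstack([s,w]),None,fx=3.3,fy=3.3,interpolation=cv2.INTER_CUBIC))
E
```

```text
(no output)
```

View pics/p2.png

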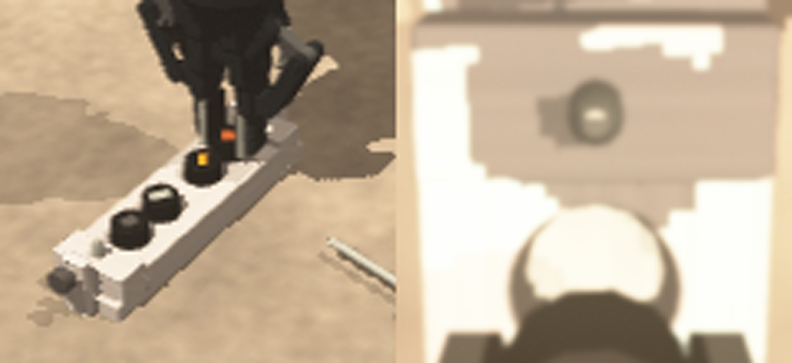

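```bash
python3 - <<'E'
from h import *
d=snap('scene'); w=snap('wrist')
print('sample',ray(d,[(319.4,230.9)],.0375),ray(d,[(319.4,230.9)],.042))
# wrist pose at held time: same orientation, TCP (.5688,.0487,.065)
w['position']=np.array(w['position'])+np.array([.5688,.0487,.065])-np.array(status.current_eef_pos())
for z in(.0565,.0785): print(z,ray(w,[(320.3,267.9)],z))
im=cv2.imread('pics/held.png').max(2); print(im[255:300:2,320]); print(im[285,290:352:2])
E
```

```text
sample [[0.56802309 0.04727228 0.0375    ]] [[0.57107919 0.04183254 0.042     ]]
0.0565 [[0.57008908 0.05853407 0.0565    ]]
0.0785 [[0.5709748  0.06636057 0.0785    ]]
[254 254 254 254 254 254 238 106  92  91  90  89  89  88  88  92 106 111
 110 109 112 191 251]
[ 87 104 102  86  86  86  86  86  86  87  88  89  90  90  91  92  92  93
  91  89  88  87  87  86  87  86  85  89 136 141  91]
```

```bash
python3 - <<'E'
from h import *
import pickle
manip.servo_line([.5688,.0487,.0230],rate=.05)
manip.grip(.045); manip.servo_line([.5688,.0487,.09],rate=.3)
y=-1.684; tx=np.array([-np.sin(y),np.cos(y)])
manip.move_ptp([.575,-.006,.22],down(y)); manip.wait(.15); d=snap('wrist','placed.png'); pickle.dump(d,open('p.pkl','wb')); print(status.current_time_s())
cv2.imwrite('pics/pz.png',cv2.resize(d['img'][178:278,180:446,::-1],None,fx=3,fy=3,interpolation=cv2.INTER_CUBIC))
E
```

```text
25.85
```

View pics/pz.png

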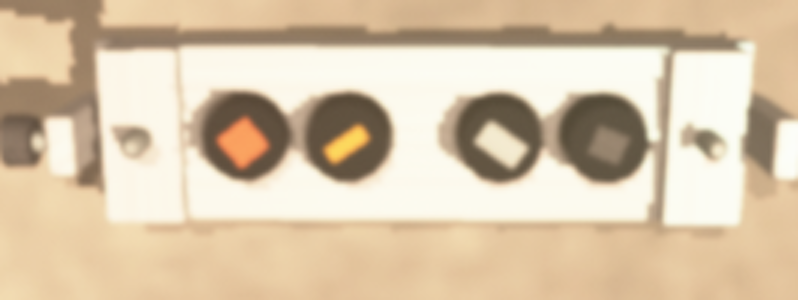

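All four specimens now stand in a row, at zoom x 246, 348, 498 and 603, all at y 137. Next I refine the holder's pose, take the cover and carry it over the holder.

```bash
python3 - <<'E'
from h import *
import pickle
d=pickle.load(open('p.pkl','rb'))
P=lambda L,z:ray(d,[(180+(u+.5)/3-.5,178+(w+.5)/3-.5) for u,w in L],z)[:,:2]
q=P([(97,48),(107,219),(752,46),(740,224)],.03); y=q[0]+q[1]-q[2]-q[3]
print(q.mean(0),np.arctan2(y[1],y[0]),np.linalg.norm(y)/2)
pn=P([(137,142),(712,147)],.043); y=pn[0]-pn[1]; print('pins',pn.mean(0),np.arctan2(*y[::-1]),np.linalg.norm(y))
print('mounts',P([(246,136),(348,137),(498,137),(603,137)],.036))
c=(.4964,-.3295); o=down(1.4097-np.pi)
manip.grip(.040,90)
manip.move_ptp([*c,.07],o); manip.servo_line([*c,.012],rate=.12); manip.wait(.1); print(status.current_eef_pos(),status.current_wrist_force())
manip.grip(0,90); print('grip',status.current_opening(),status.current_grasp_force())
manip.servo_line([*c,.09],rate=.2); manip.wait(.1); print(status.current_opening(),status.current_wrist_force(),status.current_time_s())
manip.wait(.05); w=snap('wrist','lift.png'); pickle.dump((w,status.current_eef_pos()),open('l.pkl','wb'))
E
```

```text
[ 0.56315623 -0.00569714] 1.4561156092330931 0.19549076020659925
pins [ 0.56359078 -0.00590692] 1.449802014292345 0.1680845407145129
mounts [[ 0.57045277  0.04683786]
 [ 0.56674539  0.01667959]
 [ 0.56175142 -0.02769701]
 [ 0.55825939 -0.05878291]]
[ 0.49694246 -0.32971596  0.01287003] [-0.44699405 -0.05315653  0.77678262]
grip 0.012231338992140222 89.38548803329468
0.01197373178459598 [-0.23011441 -0.26759387 -1.62653187] 29.175
```

The cover is gripped and lifted. I carry it over the pins and feel downwards.

```bash
python3 - <<'E'
from h import *
t=np.array([.5627,-.0057]); o=down(1.4545-np.pi)
manip.move_ptp([*t,.085],o); manip.wait(.2); f0=np.array(status.current_wrist_force()); np.save('f0.npy',f0)
for z in(.060,.056,.054,.052,.050,.048):
    manip.servo_line([*t,z],rate=.06); manip.wait(.08); f=np.array(status.current_wrist_force())-f0; print(z,f.round(1),np.round(status.current_wrist_torque(),2),np.round(status.current_eef_pos(),4))
    if f[2]>5: break
snap('scene','pins.png'); print(status.current_time_s())
E
```

```text
0.06 [ 0.4 -0.6  0.1] [0.03 0.02 0.03] [ 0.5628 -0.0057  0.0601]
0.056 [ 0.5 -0.8 -0.2] [ 0.04 -0.    0.03] [ 0.5627 -0.0057  0.056 ]
0.054 [ 0.3 -0.8  0.3] [ 0.04 -0.01 -0.01] [ 0.5627 -0.0057  0.054 ]
0.052 [ 0.6 -2.1 -0.1] [-0.03 -0.01  0.01] [ 0.5627 -0.0057  0.052 ]
0.05 [ 1.  -0.5  0.7] [ 0.04  0.05 -0.01] [ 0.5627 -0.0057  0.0499]
0.048 [ 0.8 -0.5  5.5] [-0.05 -0.16  0.01] [ 0.5629 -0.0057  0.0482]
33.0917
```

At TCP z 0.048 the underside is at 36 mm and the force is 5.5 N. That matches the plate having dropped on and resting on the springs, so I press it home.

```bash
python3 - <<'E'
from h import *
t=np.array([.5627,-.0057]); f0=np.load('f0.npy')
for z in(.046,.044,.0425,.0415,.0405,.0395,.0385):
    manip.servo_line([*t,z],rate=.05); manip.wait(.1); f=np.array(status.current_wrist_force())-f0; print(z,f.round(1),np.round(status.current_wrist_torque(),2),np.round(status.current_eef_pos(),4))
    if f[2]>25: break
print(status.current_opening(),status.current_time_s())
s=snap('scene','home.png')['img'][190:300,250:370,::-1]
cv2.imwrite('pics/homez.png',cv2.resize(s,None,fx=5,fy=5,interpolation=cv2.INTER_CUBIC))
E
```

```text
0.046 [ 1.8 -1.2  6.9] [-0.05 -0.31 -0.03] [ 0.5629 -0.0057  0.0461]
0.044 [ 1.4 -1.4  9.3] [-0.   -0.15  0.02] [ 0.5629 -0.0057  0.0442]
0.0425 [ 1.9 -1.  11.9] [-0.06  0.01 -0.02] [ 0.563  -0.0057  0.0429]
0.0415 [-6.3 -1.2 33.5] [0.02 1.55 0.02] [ 0.563  -0.0057  0.0428]
0.011980313480437587 34.4917
```

View pics/homez.png

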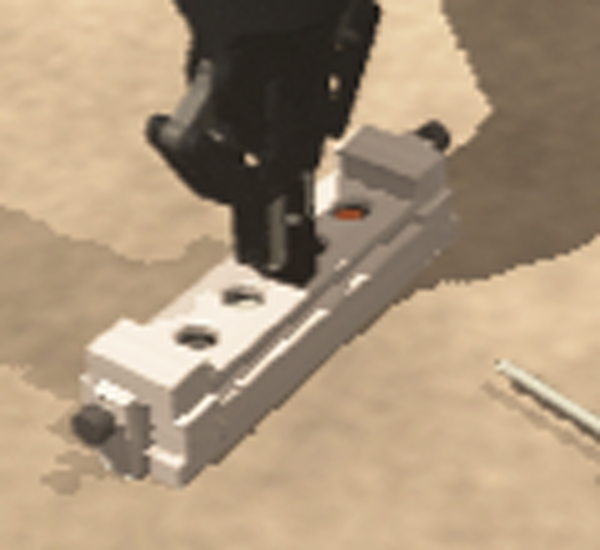

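The cover sits down on the shoulders: the force steps from 12 N to 33 N at a hard stop after 6 mm of spring travel. The specimens show through the windows, so I hand in while still holding.

```bash
python3 - <<'E'
from h import *
manip.wait(.3); print(status.current_eef_pos(),status.current_wrist_force(),status.current_grasp_force())
print(manip.close_job())
E
```

```text
[ 0.5629775  -0.00573145  0.04280546] [-7.03973416e+00  2.90073584e-02  3.13907054e+01] 92.46549725532532
the job is handed in; nothing more can be done
None
```

The fourth specimen is in its pocket, and the cover dropped over both pins. It was still held pressed home at about 31 N when I handed the job in at about 35 s; no verdict came back.

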